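# Hang the electrode in its stand

## Task

Take the pH electrode out of its white storage rest and hang it in the grey stand: lower it gently, glass end first, through the large blue eyelet at the end of the stand's arm until its black collar lies flat on the eyelet, then let go. Keep hold of it on the way down, do not drop it in or push hard, and leave the two sample jars and the amber bottle where they stand.

Things in the scene. Friction and masses are not known exactly. Their poses are not given: they have to be found in the camera images.
- electrode_head (a point): Centre of the electrode's red cylindrical head, where it is gripped. The head is 18 mm across, 46 mm tall and upright; this point lies 24 mm above the top of the black collar, 23 mm below the head's top, 30 mm above the collar's underside, 115 mm above the glass tip. A brass connector 12 mm across stands 10 mm above the head. z points from the tip to the head.
- electrode: The loose pH electrode, 60 g or so: origin at the lower end of its rounded glass tip; z runs along its axis up to the head. Amber glass stem 12 mm across and 85 mm long from the tip to the collar's underside; tip rounded to an 11 mm ball; black collar 24 mm across and 6 mm thick; then the red head; 147 mm overall. It starts upright in the rest, collar on the rim, with no cable.
- electrode_collar (a point): Point on the electrode's axis at the underside of the black collar, 85 mm above the tip.
- eyelet (a point): Centre of the large blue eyelet at the level of its flat top face, 145 mm above the worktop. Its hole is upright, 17 mm across, 10 mm deep and open below; the ring is 34 mm across outside. z points up; x points along the arm towards the post. (The small grey eyelet, hole 9 mm, is 61 mm along +x from here and too small for the stem.)
- stand: The fixed electrode stand: origin on the worktop below the axis of the upright post. Post 12 mm across, 163 mm high, with a black clamp 30 mm wide at the top and a thumb screw 34 mm out on its -y side. The grey arm runs horizontally from the post along the stand's -x for 115 mm to the centre of the blue eyelet. Base plate 150 by 110 mm and 16 mm high, from 30 mm behind the post (+x) to 120 mm in front of it.
- rest: The fixed white storage rest: a round foot 70 mm across and an upright tube 27 mm across outside with a 17 mm bore, rim 100 mm above the worktop. Origin on the worktop on the tube's axis. The electrode stands in it with its collar on the rim, and comes out straight up.
- jar_red: Red-lidded sample jar, a bystander, 48 mm across and 72 mm tall; origin at the centre of its underside.
- jar_blue: Blue-lidded sample jar, a bystander, 48 mm across and 72 mm tall; origin at the centre of its underside.
- amber_bottle: Amber bottle with a black cap, a bystander, 58 mm across and 121 mm tall; origin at the centre of its underside.

How it is judged:
On the way, in this order (a step that is already met when the one before it is completed fails the run):
1. the electrode is drawn up out of the rest, its tip above the rim (height (world z) of electrode above 0.11 m), for 0.1 s.
2. its tip has passed down through the blue eyelet while the gripper still holds it (z of electrode in the frame of eyelet below -0.02 m and horizontal distance between electrode and eyelet below 0.012 m and contact force between the fingers and electrode above 0.5 N), for 0.05 s.
At the end, for the whole second after the job is handed in: The electrode hangs at rest in the large blue eyelet, stem through the hole: collar underside within 3 mm of the eyelet's top face and within 4 mm of its centre, upright within 0.08 rad, released (horizontal distance between electrode_collar and eyelet below 0.004 m and z of electrode_collar in the frame of eyelet between -0.003 and 0.003 m and angle between electrode's own z axis and vertical below 0.08 rad and linear speed of electrode below 0.02 m/s); the robot touches nothing.
It fails at once if the electrode is dropped into the eyelet (it falls faster than 0.5 m/s with its tip in or below the eyelet) (horizontal distance between electrode and eyelet below 0.03 m and z of electrode in the frame of eyelet below 0 m and linear speed of electrode above 0.5 m/s).
It fails at once if the electrode is pushed against the stand with more than 35 N (contact force between electrode and stand above 35 N).
It fails at once if the red-lidded jar is shifted by more than 30 mm or tipped over (distance of jar_red from where it was at the start of the episode above 0.03 m or angle between jar_red's own z axis and vertical above 0.3 rad).
It fails at once if the blue-lidded jar is shifted by more than 30 mm or tipped over (distance of jar_blue from where it was at the start of the episode above 0.03 m or angle between jar_blue's own z axis and vertical above 0.3 rad).
It fails at once if the amber bottle is shifted by more than 30 mm or tipped over (distance of amber_bottle from where it was at the start of the episode above 0.03 m or angle between amber_bottle's own z axis and vertical above 0.3 rad).
It also fails if it takes over 48 s, if anything falls off the work surface, if the arm or the gripper's body presses on something with over 40 N, if the wrist force passes 120 N, or if a joint passes its speed limit or range.

## Robot

A 6-joint arm with a two-finger parallel gripper is mounted at the origin on a cart in front of the work surface, level with it; the furniture and walls round the work are solid. World frame = base frame: x ahead of the robot, y to its left, z up, the work surface at z = 0. Lengths are in m, angles in rad, forces in N, time in s.
With the tool pointing down it reaches from about 0.35 to 0.725 m from the base axis. Payload 4.3 kg.
Tool frame: the origin (TCP) lies between the finger pads; the fingertips stand 8 mm ahead of it and the grasp point (between the pads) lies 11 mm behind it; z points along the fingers, y is the line along which they close (so a half turn about z gives the same grasp; the last joint's range is limited). The gripper opens to 85 mm and grips with 20 to 120 N. Pads are 22 mm wide; open, the fingers measure 114 mm over their backs; the gripper's body (76 mm by 85 mm) begins 54 mm behind the grasp point. The pads swing forward as they close: fully open they stand 13 mm farther back than shut.
Start: joints at [1.195, 0.377, 0.081, 1.274, 0, 1.46], TCP at [0.151, 0.555, 0.239] pointing down, gripper open.
Joint ranges: [-2.72, 2.72], [-0.84, 1.66], [-1.02, 1.22], [-1.77, 2.12], [-1.37, 1.28], [-3.14, 3.14]. Speed limits (rad/s): [2.57, 2.57, 3.14, 3.14, 3.14, 3.14].

## Interface

Orientations are given as a 3x3 rotation matrix whose columns are the frame's x, y, z axes.
In Python, from workcell import arm gives the robot as it stands. Calls block until the motion is done:
- arm.movep(position, orientation): joint-space move of the TCP to a pose.
- arm.move_l(position, rot=None, rate=0.15): straight line of the TCP; rot=None keeps the orientation; rate is the mean speed in m/s.
- arm.move_joints(angles): joint-space move.
- arm.open() and arm.grab(): open the fingers fully, or close them until they stop; the grip force is fixed at half the most.
- arm.sleep(seconds).
- arm.solve_ik(position, orientation): joint angles nearest the present ones, or None.
- arm.get_obs(): the state.
- arm.snapshot(name): name is "side" or "top"; returns a dict with "image" (384x512x3 uint8, blue, green, red), "fx", "fy", "cx", "cy" (pixels), "k1" (the pictures are not rectified: a ray, as slopes to the right and down, at radius r is drawn at 1 + k1 r^2 times it, then the intrinsics apply), "R" (3x3) and "t" (3): a world point X has camera coordinates R X + t. Camera axes: x right, y down, z forward; pixel columns grow to the right and rows downward; lengths in m; the calibration is good to about 2 mm. A picture is of the moment at which its call begins. There is no depth.
A pose or a line that the arm cannot do raises arm.PlanningError and nothing moves.
- arm.finish_job(): hands the job in; it is judged then, once.
Trained networks look in the newest picture that a camera, given by its name, has taken for a name from the list of things; names that differ only in an ending like _2 or _b are one class to them, and where a whole thing is asked for, a point or a joint stands for the part that bears it (a point fixed in the world has none). Each returns a list of dicts, best first, with "conf" (0 to 1); they miss things now and then, are a little off and sometimes report something else, mostly with a low value. They report only what shows in the picture. A call takes as long as a camera call.
- arm.look_for(camera, label): "position" ([x, y, z] in m, in world coordinates, good to about 4 mm: the middle of the surface that is visible of it).
- arm.pinpoint(camera, label): "position" ([x, y, z] in m, in world coordinates, good to about 4 mm: a listed point, or the origin of a listed thing).
The state is a dict: "time": time; "q": joint angles; "qvel": joint speeds; "tau": joint torques, N m; "tcp_pos": TCP position; "orientation": TCP orientation; "ft_force": force on the tool from outside, world axes, zero at the start; "moment": the same for the moment, N m; "finger_gap": finger opening in m; "finger_force": force on a finger pad.
Only numpy, scipy, OpenCV 4.12 (cv2) and the standard library are available. Lean on these libraries where they do the work, as an engineer would, in place of code of your own. Each camera call takes 0.05 s, during which the arm holds its last target. There are 200 camera calls.

## Working session

There is one attempt and no reset: what is moved stays moved. The work goes in short steps, each a Python script; the robot and the scene stay as the last script left them, time stands still between calls to the robot, and variables do not carry over. Pictures are saved under pics/ and viewed, at most 10 in all, crops included, and the job is handed in when it is done.

```bash
mkdir -p pics; ls
python3 - <<'E'
from workcell import arm
import cv2, numpy as np
for c in ("side","top"):
    s=arm.snapshot(c); cv2.imwrite(f"pics/{c}0.png",s["image"])
    print(c,{k:np.round(s[k],3).tolist() for k in("fx","cx","cy","k1","R","t")}, (-np.array(s["R"]).T@s["t"]).round(3))
    for l in("electrode_head","electrode_collar","eyelet","stand","rest","jar_red","jar_blue","amber_bottle"):
        print(l,[(np.round(d["position"],4).tolist(),round(d["conf"],2)) for d in arm.pinpoint(c,l)[:2]])
print(arm.get_obs()["time"])
E
```

```text
pics
side {'fx': 498.866, 'cx': 262.309, 'cy': 193.85, 'k1': 0.039, 'R': [[0.912, -0.41, -0.013], [-0.273, -0.583, -0.765], [0.306, 0.702, -0.643]], 't': [-0.521, 0.153, 1.862]} [-0.053 -1.431  1.309]
electrode_head [([0.447, -0.0666, 0.005], 0.42), ([0.4498, 0.0578, 0.1317], 0.4)]
electrode_collar [([0.4488, 0.0588, 0.1034], 0.46)]
eyelet [([0.4825, -0.3435, 0.1448], 0.95)]
stand [([0.601, -0.3557, 0.0011], 0.91)]
rest [([0.4565, 0.0603, -0.0049], 0.66)]
jar_red [([0.4404, -0.0647, 0.0027], 0.66)]
jar_blue [([0.4431, -0.5788, 0.0008], 0.86)]
amber_bottle [([0.5115, 0.3741, 0.0033], 0.74)]
top {'fx': 391.363, 'cx': 248.65, 'cy': 193.417, 'k1': -0.092, 'R': [[0.01, -1.0, -0.001], [-0.984, -0.009, -0.175], [0.175, 0.003, -0.985]], 't': [-0.11, 0.546, 1.391]} [ 0.295 -0.109  1.465]
electrode_head [([0.4539, 0.0597, 0.1302], 0.6)]
electrode_collar [([0.4554, 0.0575, 0.0988], 0.54)]
eyelet [([0.4842, -0.3442, 0.1454], 0.88)]
stand [([0.5975, -0.3572, -0.0013], 0.83)]
rest []
jar_red [([0.4444, -0.0689, 0.0043], 0.72), ([0.4815, -0.3473, 0.1456], 0.26)]
jar_blue [([0.4521, -0.577, -0.0013], 0.63)]
amber_bottle []
0.9
```

View pics/side0.png

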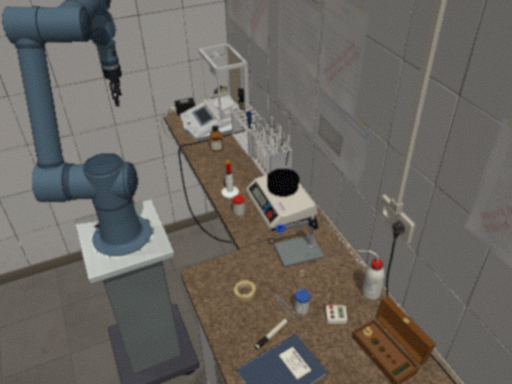

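View pics/top0.png

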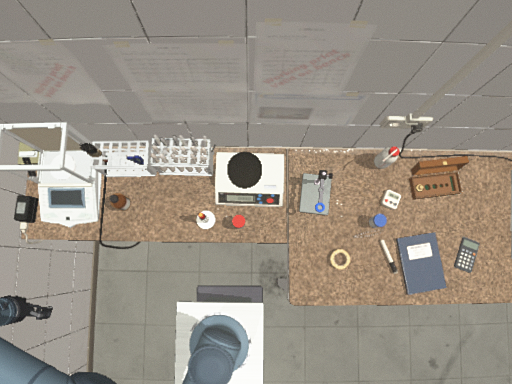

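The side picture shows the red head at about (229,168) above the white rest, the red jar at (238,204), the blue eyelet at (281,229) and the blue jar at (302,302). In the top picture they are at (203,215), (239,221), (320,208) and (380,220). The network positions agree with this. I'll refine using colour centroids and triangulation.

```bash
cat > h.py <<'E'
from workcell import arm
import cv2, numpy as np
from scipy.optimize import least_squares
def proj(s,X):
    p=np.array(s["R"])@X+s["t"]; a=p[:2]/p[2]; a=a*(1+s["k1"]*(a@a))
    return np.array([s["fx"]*a[0]+s["cx"],s["fy"]*a[1]+s["cy"]])
def at_height(s,uv,z):
    return least_squares(lambda p:proj(s,np.array([p[0],p[1],z]))-uv,[.45,0]).x
def tri(pairs,x0):
    r=least_squares(lambda X:np.concatenate([proj(s,X)-uv for s,uv in pairs]),x0); return r.x,r.fun
def crop(s,c,w,h,f,name):
    x,y=int(c[0]),int(c[1]); cv2.imwrite(name,cv2.resize(s["image"][y-h:y+h,x-w:x+w],None,fx=f,fy=f,interpolation=cv2.INTER_CUBIC)); return x-w,y-h
def blob(s,X,col,r=12):
    """weighted centroid of 'red' or 'blue' excess near the projection of X"""
    u,v=proj(s,np.array(X)).round().astype(int); im=s["image"][v-r:v+r+1,u-r:u+r+1].astype(float)
    b,g,rd=im[...,0],im[...,1],im[...,2]
    w=(rd-np.maximum(b,g)) if col=="red" else b-np.maximum(g,rd)
    w=np.clip(w-0.35*w.max(),0,None)
    n,lab=cv2.connectedComponents((w>0).astype(np.uint8),connectivity=8)
    d=[(np.argwhere(lab==i)-r) for i in range(1,n)]
    i=1+int(np.argmax([(w[lab==k]).sum() for k in range(1,n)])); m=np.where(lab==i,w,0)
    yy,xx=np.mgrid[-r:r+1,-r:r+1]; return np.array([u+(m*xx).sum()/m.sum(),v+(m*yy).sum()/m.sum()]),int((m>0).sum())
E
python3 - <<'E'
from h import *
S,T=arm.snapshot("side"),arm.snapshot("top")
H=[.452,.0588,.13]; E=[.4835,-.3438,.143]
rs=[]
for X,c in((H,"red"),(E,"blue")):
    a,na=blob(S,X,c);b,nb=blob(T,X,c)
    print(c,a,na,proj(S,np.array(X)),b,nb,proj(T,np.array(X)),tri([(S,a),(T,b)],X), [at_height(q,u,X[2]).round(4) for q,u in((S,a),(T,b))])
a=[crop(S,proj(S,np.array(X)),20,20,10,f"pics/x{i}.png") for i,X in enumerate((H,E))]
b=[crop(T,proj(T,np.array(X)),20,20,10,f"pics/y{i}.png") for i,X in enumerate((H,E))]
I=[cv2.imread(f"pics/{n}.png")[:300*2,:400] for n in("x0","x1","y0","y1")]
I=[cv2.resize(i,(300,300)) for i in I]
cv2.imwrite("pics/q.png",np.vstack([np.hstack(I[:2]),np.hstack(I[2:])]));print(a,b)
E
```

```text
red [228.05707434 167.67386091] 50 [227.98430984 167.35763857] [201.85102302 215.83056266] 27 [200.8466018  216.11190643] (array([0.45214104, 0.05545027, 0.13091074]), array([ 0.25704203, -0.04486168, -0.06276738,  0.21968213])) [array([0.4515, 0.0568]), array([0.453 , 0.0554])]
blue [280.09250828 227.71254139] 72 [279.86007584 227.19435106] [319.52167753 206.8731778 ] 62 [318.4619475 207.5850623] (array([ 0.48443279, -0.34694969,  0.14345358]), array([ 0.42743718, -0.10638397, -0.12569647,  0.43058547])) [array([ 0.4831, -0.3464]), array([ 0.486 , -0.3475])]
[(207, 147), (259, 207)] [(180, 196), (298, 187)]
```

View pics/q.png

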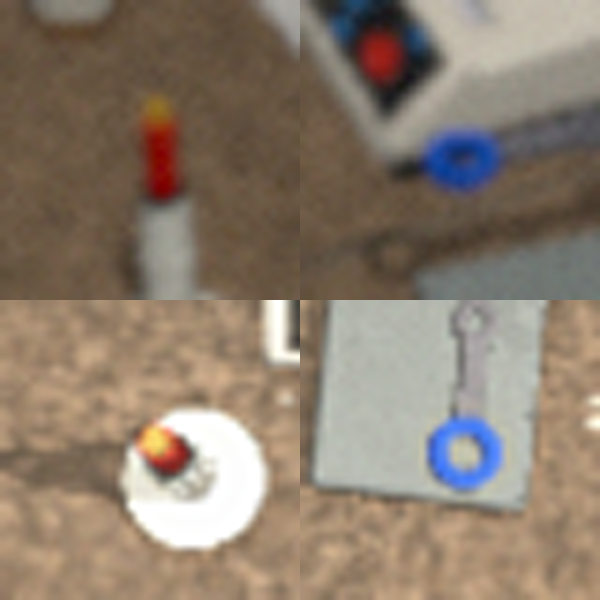

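The crops show the head upright on the rest rim and the eyelet hole clear. Triangulation puts the head at about (0.452, 0.056, 0.131) and the eyelet at (0.4845, -0.347, 0.1435). Both heights match the given dimensions, so I'll grasp and lift.

Run:
```python
from h import *
R=np.array([[1,0,0],[0,-1,0],[0,0,-1.]])
h=np.array([.452,.056])
for Rq in (R,R@np.diag([-1,-1,1])):
    print([None if (q:=arm.solve_ik([*p],Rq)) is None else np.round(q,2).tolist() for p in ([.452,.056,.25],[.4845,-.347,.30])])
arm.movep([*h,.25],R)
arm.move_l([*h,.119],rate=.1)
o=arm.get_obs();print(o["time"],o["tcp_pos"],o["ft_force"])
arm.grab();o=arm.get_obs();print(o["tcp_pos"],o["ft_force"],o["finger_gap"],o["finger_force"])
arm.move_l([*h,.31],rate=.1)
o=arm.get_obs();print(o["time"],o["tcp_pos"],o["ft_force"],o["finger_gap"],o["finger_force"])
```

```text
[[-0.02, 0.13, -0.22, 1.22, 0.0, 3.13], [-0.73, 0.42, 0.3, 1.45, 0.0, 2.41]]
[[-0.02, 0.13, -0.22, 1.22, 0.0, -0.02], [-0.73, 0.42, 0.3, 1.45, 0.0, -0.73]]
4.55 [0.45259507 0.05599008 0.11958122] [ 0.32582859 -0.39581112 -0.07965884]
[0.45208162 0.05611002 0.11917622] [-0.7772812  -0.13261051  1.67654548] 0.01659969380240394 58.359307050704956
7.2417 [0.45172059 0.05598279 0.3094863 ] [-0.65336714  0.02950325 -0.27303698] 0.01663854546674954 58.42678785324097
```

Run:
```python
from h import *
E=np.array([.4845,-.347])
R=np.array([[1,0,0],[0,-1,0],[0,0,-1.]])
arm.move_l([*E,.31],rate=.15)
arm.move_l([*E,.262],rate=.08)
arm.sleep(.3)
o=arm.get_obs();print(o["time"],o["tcp_pos"],o["ft_force"],o["q"].__repr__())
S,T=arm.snapshot("side"),arm.snapshot("top")
for c in("side","top"):
  for l in("electrode","electrode_collar","electrode_head","eyelet"):
    print(c,l,[(np.round(d["position"],4).tolist(),round(d["conf"],2)) for d in arm.pinpoint(c,l)[:1]])
X=np.array([*E,.19]);o1=crop(S,proj(S,X),30,30,10,"pics/s2.png");o2=crop(T,proj(T,X),30,30,10,"pics/t2.png")
a,b=[cv2.resize(cv2.imread(f"pics/{n}2.png"),(w,w)) for n,w in(("s",590),("t",200))]
b=np.vstack([b,np.zeros((390,200,3),np.uint8)]);cv2.imwrite("pics/q2.png",np.hstack([a,b]));print(o1,o2)
for z in(.158,.243,.273): print(z,proj(S,np.array([*E,z])))
```

```text
11.1333 [ 0.48474106 -0.34719147  0.26252071] [ 0.69651116 -0.3606186  -0.7621645 ] array([-7.27920752e-01,  4.18297285e-01,  2.01860508e-01,  1.35335533e+00,
        2.73879080e-05,  2.41367016e+00])
side electrode [([0.4834, -0.3452, 0.157], 0.42)]
side electrode_collar []
side electrode_head [([0.4868, -0.3476, 0.2726], 0.39)]
side eyelet [([0.4842, -0.3473, 0.148], 0.67)]
top electrode []
top electrode_collar []
top electrode_head []
top eyelet [([0.4835, -0.3444, 0.1481], 0.83)]
(250, 187) (291, 175)
0.158 [280.58875677 224.46307614]
0.243 [280.85873537 205.34998766]
0.273 [280.95897578 198.29189533]
```

View pics/q2.png

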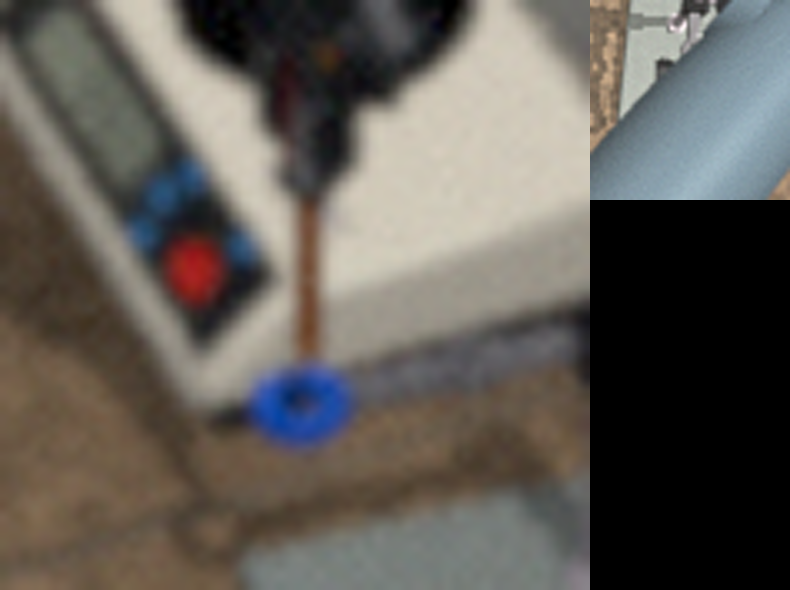

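The side crop shows the stem hanging straight, tip at about crop (308,358), slightly right of the eyelet centre at (302,403). I'll measure that offset at sub-pixel level.

```bash
cat >> h.py <<'E'
def stem(s,E,zs):
    """mean column offset (px) of the stem from the projection of the vertical axis at E, for heights zs"""
    out=[]
    for z in zs:
        u,v=proj(s,np.array([*E,z])); v=int(round(v)); c=np.arange(int(u)-5,int(u)+7)
        im=s["image"][v,c].astype(float); w=im[:,2]-im[:,0]; w=np.clip(w-np.median(w)-.3*(w.max()-np.median(w)),0,None)
        out.append((w*c).sum()/w.sum()-u)
    return np.array(out)
E
python3 - <<'E'
from h import *
E=np.array([.4845,-.347])
st=[];ey=[]
for _ in range(4):
    S=arm.snapshot("side")
    st.append(stem(S,E,np.arange(.172,.236,.005))); b,n=blob(S,[*E,.143],"blue"); ey.append(b-proj(S,np.array([*E,.143])))
print(np.mean(st,0).round(2),np.mean(st),np.mean(ey,0),n)
p0=proj(S,np.array([*E,.145]));print([proj(S,np.array([*E,.145])+d)-p0 for d in([.001,0,0],[0,.001,0])])
E
```

```text
[-0.18 -0.26 -0.18 -0.11  0.03  0.01  0.01  0.05  0.05  0.07  0.02 -0.04
  0.02] -0.03988905855862977 [-0.38144424  0.19110583] 69
[array([ 0.26845132, -0.08752232]), array([-0.12991247, -0.18771984])]
```

Run:
```python
from h import *
E=np.array([.4834,-.347])
arm.move_l([*E,.256],rate=.05); arm.sleep(.2)
f0=np.mean([arm.get_obs()["ft_force"] for _ in range(1)],0)
for z in [.252,.248,.245,.242,.239,.236,.232,.228,.222,.216]:
    arm.move_l([*E,z],rate=.04); o=arm.get_obs(); d=o["ft_force"]-f0
    print(z,round(o["time"],2),o["tcp_pos"].round(4),d.round(1),o["moment"].round(2))
    if abs(d).max()>5: print("contact");break
S=arm.snapshot("side");print(crop(S,proj(S,np.array([*E,.16])),25,25,12,"pics/s3.png"))
```

```text
0.252 12.56 [ 0.4832 -0.3468  0.2516] [-1.2 -0.3  0.7] [ 0.02  0.05 -0.03]
0.248 12.81 [ 0.4832 -0.3468  0.2476] [-1.1  0.   1.3] [-0.   -0.04  0.01]
0.245 13.06 [ 0.4833 -0.3469  0.2448] [-0.6 -0.3  0.8] [ 0.   -0.01  0.01]
0.242 13.31 [ 0.4833 -0.3469  0.2417] [-0.2 -0.7  0.6] [-0.   -0.01  0.02]
0.239 13.56 [ 0.4833 -0.3469  0.2387] [-0.4  0.3  0.3] [ 0.04 -0.    0.02]
0.236 13.81 [ 0.4833 -0.3469  0.2357] [-1.1 -0.9  0.5] [0.03 0.03 0.01]
0.232 14.06 [ 0.4832 -0.3468  0.2316] [-0.2 -0.3  0.4] [-0.05  0.01  0.03]
0.228 14.31 [ 0.4832 -0.3469  0.2276] [0.7 0.1 1.5] [ 0.01  0.02 -0.06]
0.222 14.61 [ 0.4831 -0.3468  0.2215] [-1.2 -1.   1. ] [ 0.04 -0.   -0.03]
0.216 14.91 [ 0.4832 -0.3468  0.2156] [-0.4 -0.8  1.2] [ 0.02 -0.03 -0.01]
(255, 199)
```

View pics/s3.png

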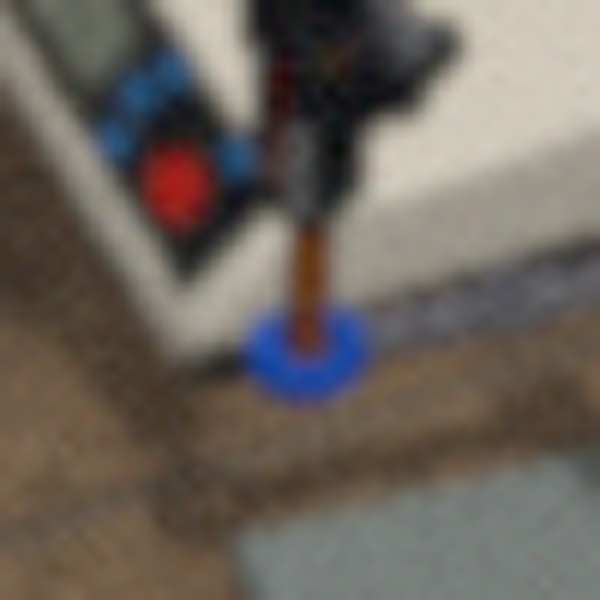

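The stem enters the hole centrally at crop (308,350), with no contact force. I'll lower on until the collar touches.

Run:
```python
from h import *
E=np.array([.4834,-.347])
f0=arm.get_obs()["ft_force"]
for z in [.206,.196,.186,.178,.172,.169,.167,.166,.165,.164,.163,.162,.161]:
    arm.move_l([*E,z],rate=.04 if z>.17 else .01); o=arm.get_obs(); d=o["ft_force"]-f0
    print(z,round(o["time"],2),o["tcp_pos"].round(4),d.round(1))
    if abs(d).max()>3.5: print("contact");break
S=arm.snapshot("side");print(crop(S,proj(S,np.array([*E,.16])),25,25,12,"pics/s4.png"))
```

```text
0.206 15.36 [ 0.4831 -0.3467  0.2055] [-0.2 -0.   0.1]
0.196 15.76 [ 0.4831 -0.3467  0.1956] [-0.9 -0.2  0.3]
0.186 16.16 [ 0.4832 -0.3468  0.1856] [-0.7 -0.4 -0.2]
0.178 16.51 [ 0.4831 -0.3468  0.1776] [ 0.3  0.1 -0.1]
0.172 16.81 [ 0.4832 -0.3468  0.1716] [-0.3 -0.7  0.5]
0.169 17.26 [ 0.4833 -0.347   0.169 ] [ 0.2 -0.2  1.1]
0.167 17.61 [ 0.4833 -0.3469  0.1669] [ 0.4 -0.   0.1]
0.166 17.86 [ 0.4834 -0.3469  0.1659] [-0.6  0.1 -0.2]
0.165 18.11 [ 0.4834 -0.3469  0.1649] [-0.3  0.5  0.1]
0.164 18.36 [ 0.4835 -0.3471  0.1643] [-0.4 -0.5  0.8]
0.163 18.61 [ 0.4836 -0.3471  0.1642] [-1.6  2.   8. ]
contact
(255, 199)
```

View pics/s4.png

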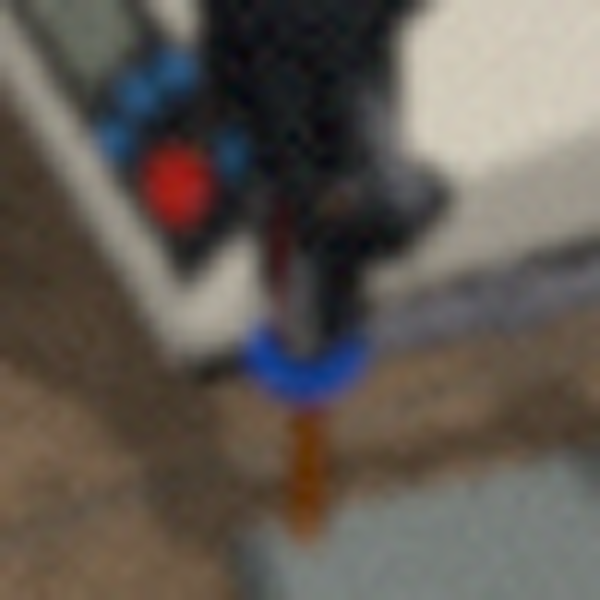

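The collar touched at the expected TCP height of 0.164, and the stem hangs below the ring at crop (305,410–540). I'll relax the load, release, retreat straight up and check.

Run:
```python
from h import *
E=np.array([.4834,-.347])
arm.move_l([*E,.1642],rate=.01); print(arm.get_obs()["ft_force"].round(1))
arm.open(); o=arm.get_obs(); print(o["time"],o["finger_gap"],o["ft_force"].round(1))
arm.move_l([*E,.30],rate=.08)
q=list(arm.get_obs()["q"]); q[0]+=.6; arm.move_joints(q); arm.sleep(.3)
S,T=arm.snapshot("side"),arm.snapshot("top")
for c in("side","top"):
  for l in("electrode","electrode_collar","electrode_head","eyelet"):
    print(c,l,[(np.round(d["position"],4).tolist(),round(d["conf"],2)) for d in arm.pinpoint(c,l)[:1]])
crop(S,proj(S,np.array([*E,.15])),25,25,8,"pics/a.png");crop(T,proj(T,np.array([*E,.15])),25,25,8,"pics/b.png")
cv2.imwrite("pics/q5.png",np.hstack([cv2.imread("pics/a.png"),cv2.imread("pics/b.png")]))
o=arm.get_obs();print(o["time"],o["tcp_pos"],np.abs(o["qvel"]).max())
```

```text
[0.4 0.5 1.2]
19.6 0.08534482508617552 [ 0.1 -0.  -0.5]
side electrode [([0.4823, -0.3459, 0.06], 0.42)]
side electrode_collar [([0.4858, -0.3468, 0.1468], 0.42)]
side electrode_head [([0.4867, -0.3482, 0.1765], 0.71)]
side eyelet [([0.4824, -0.3474, 0.1471], 0.91)]
top electrode [([0.4812, -0.3422, 0.0579], 0.53)]
top electrode_collar [([0.4845, -0.3489, 0.145], 0.47)]
top electrode_head [([0.4838, -0.347, 0.1738], 0.57)]
top eyelet [([0.4851, -0.3475, 0.1466], 0.95)]
23.575 [ 0.59466583 -0.01336702  0.29944411] 0.0007076576494752843
```

View pics/q5.png

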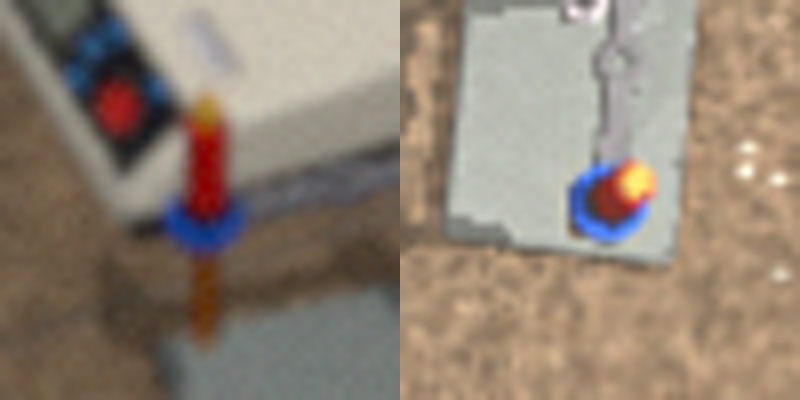

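The crops show the electrode upright with its collar on the blue ring at crop (205,215), the stem hanging below it and the gripper well clear.

```bash
python3 -c "
from workcell import arm
print(arm.finish_job())"
```

```text
the job is handed in; nothing more can be done
None
```

The pH electrode hangs upright in the large blue eyelet with its collar on the ring, released with the gripper clear, and the job was handed in after about 24 s; I never steered near the jars or bottle, but took no closing picture of them, and no verdict was returned.

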